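# Close the soldering fixture over a relay module

### The job

Lay the relay module, lugs up, in the nest of the soldering fixture and let go of it. Then lift the hold-down frame by its handle and lower it onto the two guide pins, level and under control all the way so that it neither jams nor drops, until it sits fully home over the module. Leave the other things on the bench where they are.

Things in the scene. Friction and masses are not known exactly. Their poses are not given: they have to be found in the camera images.
- fixture: soldering fixture, fixed to the bench: dark steel base 200 (x) x 120 (y) x 18 mm. Origin: centre of its underside, on the bench; z up. Two upright steel guide pins at x = -80 and +80 mm, y = 0: 14 mm in diameter, tips 93 mm above the bench, the top 12 mm tapering to 5 mm diameter. Round each pin's foot a shoulder, 28 mm in diameter, its flat top 50 mm above the bench. The nest lies between.
- nest (a point): centre of the nest floor, 18 mm above the bench, mid fixture, axes as the fixture's. Rails 8 mm high, 6 mm thick, bound 85 mm along x by 49 mm along y: full rails at the x ends, but on the long sides only corner pieces (24 to 42.5 mm from the middle), leaving a 48 mm gap for a finger mid side.
- relay: relay module: black plastic block 80 (x) x 44 (y) x 30 mm high, upright on the bench; on top eight brass solder lugs 12 mm high in two rows (y = -12 and +12 mm, x from -24 to +24 mm). Origin: centre of its underside. About 0.18 kg. Gripped across the 44 mm. It may lie either way round in the nest; seated, its origin is at the nest point.
- frame: hold-down frame: aluminium plate 200 (x) x 80 (y) x 16 mm lying on the bench, with a 68 x 52 mm window in its middle (for the lugs) and two through holes 16.5 mm in diameter at x = -80 and +80 mm, y = 0. Origin: centre of its underside, z up. About 0.6 kg, balanced about its middle. Fits either way round; fully home its origin is 50 mm above the fixture's, 2 mm clear of the seated module.
- frame_handle (a point): middle of the frame's handle bar, 50 mm above the frame's underside, axes as the frame's: a black bar along y, 16 mm wide (x), 16 mm high, 76 mm long, on a post at each end (58 mm free between them), 26 mm of free height below it
- screwdriver: screwdriver lying on the bench, 190 mm long, a bystander; origin on it
- bottle: closed amber glass bottle 130 mm high, 56 mm in diameter, a bystander; origin: centre of its underside
- weight: plain steel block 110 x 60 x 35 mm, a bystander; origin: centre of its underside
Things that resemble listed ones, but are neither listed nor needed, are in the scene too. There is more than one size of the frame; the one meant has the size given above.

How it is judged:
By the outcome, as a careful person would: the job done as asked, in the order asked, and still so for the second after the job is handed in, with the robot touching nothing.
It also fails if it takes over 59 s, if anything falls off the work surface, if the arm or the gripper's body presses on something with over 40 N, if the wrist force passes 120 N, or if a joint passes its speed limit or range.

### The arm

A 7-joint arm with a two-finger parallel gripper is mounted at the origin on the work surface. World frame = base frame: x ahead of the robot, y to its left, z up, the work surface at z = 0. Lengths are in m, angles in rad, forces in N, time in s.
With the tool pointing down it reaches from about 0.425 to 0.925 m from the base axis. Payload 6.8 kg.
Tool frame: the origin (TCP) lies on the centre line of the jaws, within the pads' length; the fingertips stand bot.finger_overhang ahead of it and the grasp point (between the pads) lies 3 mm ahead of it (bot.finger_overhang is the distance from the TCP to the fingertips, in m); z points along the fingers, y is the direction in which the jaws open and shut (so a half turn about z gives the same grasp; the last joint's range is limited). The gripper opens to 85 mm and grips with 20 to 120 N. Pads are 22 mm wide; open, the fingers measure 114 mm over their backs; the gripper's body (76 mm by 85 mm) begins 54 mm behind the grasp point. The pads swing forward as they close: fully open they stand 13 mm farther back than shut.
Start: joints at [-1.455, 0.477, 0.022, 1.555, -0.011, 1.109, -0.083], TCP at [0.15, 0.658, 0.253] pointing down, gripper open.
Joint ranges: [-2.96, 2.96], [-0.34, 2.1], [-1.41, 1.46], [0.24, 2.44], [-1.37, 4.51], [0.17, 1.92], [-2.96, 2.96]. Speed limits (rad/s): [2.39, 2.39, 3.14, 3.14, 3.14, 3.14, 3.14].

### API

Orientations are given as a unit quaternion [w, x, y, z].
In Python, from station import bot gives the robot as it stands.
- The arm moves only by the tool drive_tool, never from a script. Its argument "increments" is text: rows parted by semicolons, each of 4 numbers parted by spaces: the shift along the world's x, y, z in m, then the turn about the world's z in rad. In form: tx ty tz spin; .... A call has 1 to 12 rows; each row shifts and turns the commanded pose from where the row before left it; what a row does not reach is not made up. A row lasts 1/12 s, in which the tool goes at most 41.7 mm and 7.16 degrees, less where a joint would pass 70% of its speed; a pose out of reach is approached as far as the arm can. A call is refused whole if a number of a shift passes 0.0417 or a number of a turn 0.125, either way. A call with a gripper value outside its range is refused whole. "grip" is the opening, from 0 (shut) to 1 (fully open), set as the call begins (left out, the last holds). The fingers move at their own pace and stop on an object; "squeeze" is the grip in N (left out, the last holds). Time passes only in rows, so rows that do not move let the fingers close. It gives the time, the measured TCP pose, the force and the opening at its end, in the units of the state.
- bot.get_obs(): the state, without advancing time (a new reading comes with each control period).
- bot.read_camera(name): name is "scene" or "top"; returns the picture (420x560x3 uint8, red, green, blue); there is no depth.
- bot.calibration(name): a dict with "fx", "fy", "cx", "cy" (pixels), "camera_from_world" (4x4, takes a point from world to camera coordinates). Camera axes: x right, y down, z forward; pixel columns grow to the right and rows downward; lengths in m; the calibration is good to about 2 mm. A picture is of the moment at which its call begins. calibration takes no time and is no camera call.
- bot.hand_in(): hands the job in, once; it reports no verdict.
The state is a dict: "t": time; "q": joint angles; "joint_vel": joint speeds; "joint_torque": joint torques, N m; "eef_pos": TCP position; "tool_rot": TCP orientation; "contact_force": force on the tool from outside, world axes, zero at the start; "torque": the same for the moment, N m; "gripper_width": opening from 0.0 (shut) to 1.0 (fully open).
Only numpy, scipy, OpenCV 4.12 (cv2) and the standard library are available. Lean on these libraries where they do the work, as an engineer would, in place of code of your own. Each camera call takes 0.05 s, during which the arm holds its last target.

## Working session

There is one attempt and no reset: what is moved stays moved. The work goes in short steps, Python scripts to look and compute and a tool call to move; the robot and the scene stay as the last step left them, time stands still between calls to the robot, and variables do not carry over. Pictures are saved under pics/ and viewed, and the job is handed in when it is done.

Besides the shell and the picture viewer there is one more tool, called as name(argument=value, ...), one argument or row to a line, values as JSON. drive_tool: Moves the arm, as the interface text tells. Its arguments: {"type":"object","properties":{"increments":{"type":"string"},"grip":{"type":"number"},"squeeze":{"type":"number"}},"required":["increments"]}

```bash
ls; mkdir -p pics
python3 - <<'E'
from station import bot
import cv2,numpy as np
for n in ("scene","top"):
    im=bot.read_camera(n); cv2.imwrite(f"pics/{n}0.png",im[:,:,::-1]); c=bot.calibration(n); print(n,c)
o=bot.get_obs(); print(o, bot.finger_overhang)
E
```

```text
pics
scene {'fx': 449.62442923605823, 'fy': 449.62442923605823, 'cx': 278.50011608766135, 'cy': 208.54017645081396, 'camera_from_world': array([[ 0.25664999,  0.96650266,  0.00184233, -0.12003668],
       [ 0.55403455, -0.14555869, -0.81966968, -0.2311667 ],
       [-0.79194476,  0.21138893, -0.5728335 ,  1.5781159 ],
       [ 0.        ,  0.        ,  0.        ,  1.        ]])}
top {'fx': 446.71186737777924, 'fy': 446.71186737777924, 'cx': 288.6738223405101, 'cy': 205.02918571215582, 'camera_from_world': array([[ 0.0200785 , -0.9994533 ,  0.0262671 , -0.01562172],
       [-0.99890726, -0.02116269, -0.04167037,  0.48083   ],
       [ 0.04220347, -0.02540171, -0.99878607,  1.05500005],
       [ 0.        ,  0.        ,  0.        ,  1.        ]])}
{'t': 0.1, 'q': array([-1.45508239,  0.47771763,  0.02234111,  1.55636735, -0.01149151,
        1.10931437, -0.08309764]), 'joint_vel': array([ 0.00081334, -0.00132451, -0.00049344, -0.00097548,  0.00118572,
        0.00069645, -0.00043974]), 'joint_torque': array([ 4.88338716e-03, -5.97766864e+01,  1.61397200e+00, -2.81956959e+01,
        1.28246288e-02,  5.04791082e-03, -3.73348200e-06]), 'eef_pos': array([0.14971366, 0.65766361, 0.25241653]), 'tool_rot': array([-2.91848629e-05,  1.11659897e-01,  9.93746126e-01, -8.38734076e-04]), 'contact_force': array([ 0.02519094,  0.01276819, -0.07864253]), 'torque': array([ 0.00113366, -0.04460238, -0.02436805]), 'gripper_width': 0.9980763231209882} 0.022
```

View pics/scene0.png

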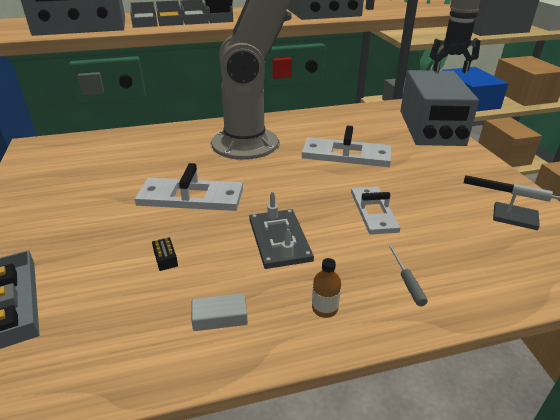

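View pics/top0.png

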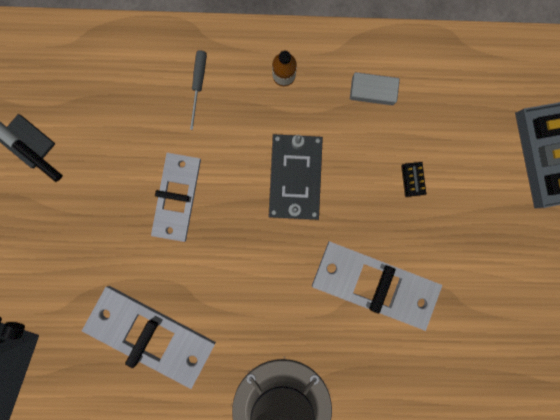

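The relay candidates are the small block at top (414,179) and the ones in the tray at (550,125), (552,155) and (555,187). The frame candidates are at top (176,197), (377,285) and (149,337). By description I choose the block on the bench and the frame at (176,197), whose 85 px length is the same as the fixture's 200 mm. I'll check both in close crops.

Run:
```python
import cv2,numpy as np
im=cv2.imread("pics/top0.png")
def crop(x0,y0,x1,y1,s): return cv2.resize(im[y0:y1,x0:x1],None,fx=s,fy=s,interpolation=cv2.INTER_CUBIC)
a=crop(140,140,220,250,5); cv2.imwrite("pics/c_frame.png",a)
cv2.imwrite("pics/c_fix.png",crop(255,120,335,230,5))
cv2.imwrite("pics/c_rel.png",crop(385,150,445,210,9))
sc=cv2.imread("pics/scene0.png")
cv2.imwrite("pics/c_sc.png",cv2.resize(sc[170:280,140:320],None,fx=4.4,fy=4.4,interpolation=cv2.INTER_CUBIC))
```

```text
(no output)
```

View pics/c_frame.png

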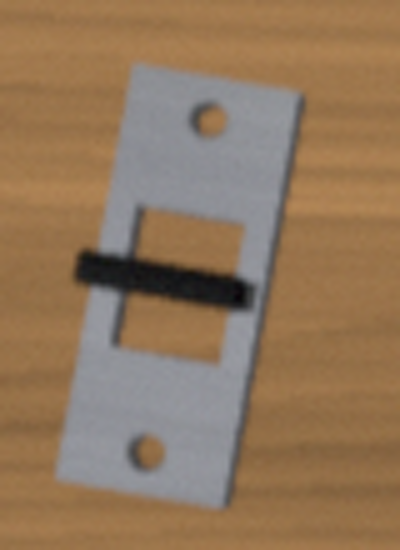

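View pics/c_fix.png

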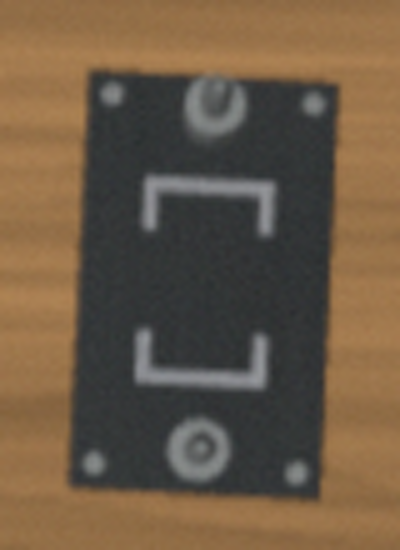

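View pics/c_rel.png

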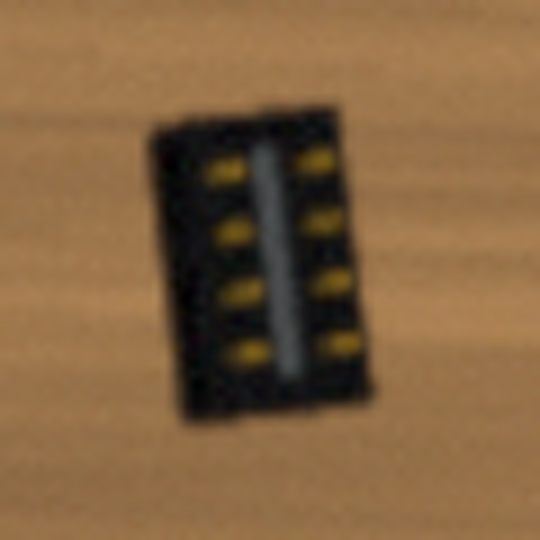

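View pics/c_sc.png

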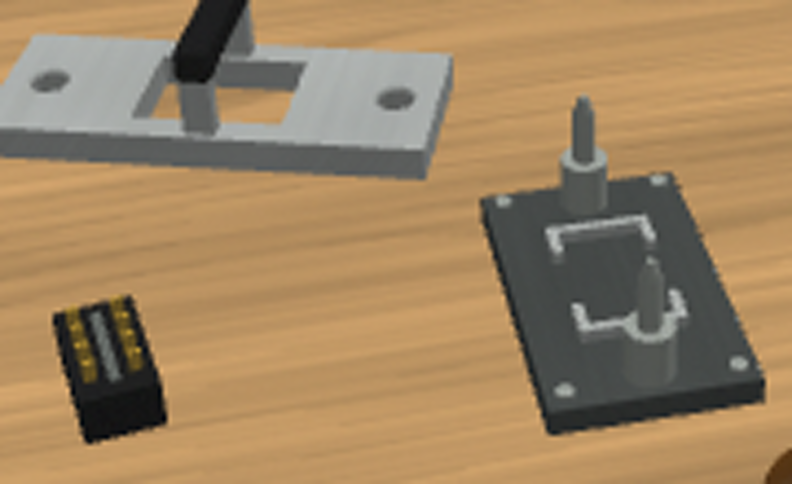

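```bash
cat > h.py <<'E'
from station import bot
import numpy as np, cv2
from scipy.optimize import least_squares
CAL={n:bot.calibration(n) for n in("scene","top")}
def proj(n,P):
    c=CAL[n];P=np.atleast_2d(P);p=P@c["camera_from_world"][:3,:3].T+c["camera_from_world"][:3,3]
    return np.c_[c["fx"]*p[:,0]/p[:,2]+c["cx"],c["fy"]*p[:,1]/p[:,2]+c["cy"]]
def un(crop,p): x0,y0,s=crop; return (np.array(p)+.5)/s-.5+[x0,y0]
def fit(obs,g,z0=0.0,fixz=True):
    def pose(v,L):
        c,s=np.cos(v[2]),np.sin(v[2]); L=np.array(L)/1000
        return np.c_[v[0]+c*L[:,0]-s*L[:,1],v[1]+s*L[:,0]+c*L[:,1],L[:,2]+z0]
    def f(v): return np.concatenate([(proj(n,pose(v,L))-uv).ravel() for n,L,uv in obs])
    r=least_squares(f,g,loss="soft_l1"); 
    print("pose mm/deg",np.round(r.x[:2]*1000,1),np.round(np.degrees(r.x[2]),2))
    for n,L,uv in obs: print(n,np.round(proj(n,pose(r.x,L))-uv,1).tolist())
    return r.x
E
python3 - <<'E'
from h import *
cf=(140,140,5);cx=(255,120,5);cr=(385,150,9);cs=(140,170,4.4)
fr=[("top",[[100,40,16],[100,-40,16],[-100,-40,16],[-100,40,16],[80,0,16],[-80,0,16],[0,38,58],[0,-38,58]],un(cf,[[132,65],[303,93],[228,507],[57,481],[209,119],[147,452],[77,268],[253,292]]))]
fit(fr,[.45,.28,0])
T=("top",[[100,60,18],[100,-60,18],[-100,-60,18],[-100,60,18],[-80,0,93],[-80,0,50]],un(cx,[[90,70],[339,85],[320,498],[68,487],[203,447],[199,449]]))
S=("scene",[[-100,-60,18],[-100,60,18],[100,60,18],[-80,0,93],[80,0,93]],un(cs,[[482,200],[673,177],[765,378],[584,98],[650,258]]))
for o in ([T],[S],[T,S]): fit(o,[.5,0,0])
T=("top",[[x,y,36] for y in(12,-12) for x in(24,8,-8,-24)]+[[40,-22,30],[-40,-22,30]],un(cr,[[226,171],[235,232],[242,292],[248,352],[317,162],[324,222],[332,281],[340,343],[337,107],[372,402]]))
S=("scene",[[-40,-22,30],[-40,22,30],[40,-22,30],[40,-22,0],[40,22,0]],un(cs,[[53,316],[130,296],[86,402],[88,443],[165,422]]))
for o in ([T],[S],[T,S]): fit(o,[.5,-.28,0])
E
```

```text
pose mm/deg [494.8 261.2] -8.32
top [[0.4, -0.3], [-0.3, -0.3], [-0.1, 0.4], [0.3, 0.0], [0.3, -0.0], [0.7, 0.2], [-0.1, -0.4], [-2.1, 0.4]]
pose mm/deg [549.1 -20.4] -1.68
top [[-0.2, -0.3], [0.2, -0.6], [0.1, 0.5], [-0.1, 0.2], [-0.0, -0.0], [-0.0, 0.2]]
pose mm/deg [553.  -20.6] -1.95
scene [[-0.3, -0.8], [0.0, -1.3], [0.3, 0.5], [-0.0, -0.1], [0.0, 0.9]]
pose mm/deg [549.8 -20.2] -1.8
top [[-0.2, -0.7], [0.3, -0.8], [-0.0, 0.3], [-0.2, -0.2], [-0.2, -0.4], [-0.1, -0.1]]
scene [[-0.5, -1.5], [-0.3, -2.0], [0.1, -0.4], [-0.3, -0.8], [-0.1, 0.0]]
pose mm/deg [ 549.5 -302.9] 7.18
top [[0.0, 0.0], [-0.2, -0.0], [-0.2, 0.1], [-0.0, 0.2], [-0.0, -0.0], [-0.0, 0.0], [-0.1, 0.2], [-0.2, 0.1], [0.3, -0.7], [0.4, 0.0]]
pose mm/deg [ 551.3 -302.1] 8.99
scene [[-0.5, -0.6], [0.2, -0.7], [-1.3, 0.2], [0.3, 0.6], [1.6, 0.2]]
pose mm/deg [ 549.7 -302.7] 7.9
top [[-0.1, 0.0], [-0.3, -0.0], [-0.2, 0.0], [0.0, 0.1], [-0.2, -0.2], [-0.1, -0.1], [-0.1, 0.1], [-0.1, -0.1], [0.0, -0.9], [0.5, -0.2]]
scene [[-0.5, -1.2], [0.2, -1.0], [-1.9, -0.3], [-0.4, 0.2], [1.0, -0.0]]
```

Run:
```python
import cv2
sc=cv2.imread("pics/scene0.png")
cv2.imwrite("pics/c_sf.png",cv2.resize(sc[170:250,330:420],None,fx=7,fy=7,interpolation=cv2.INTER_CUBIC))
```

```text
(no output)
```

View pics/c_sf.png

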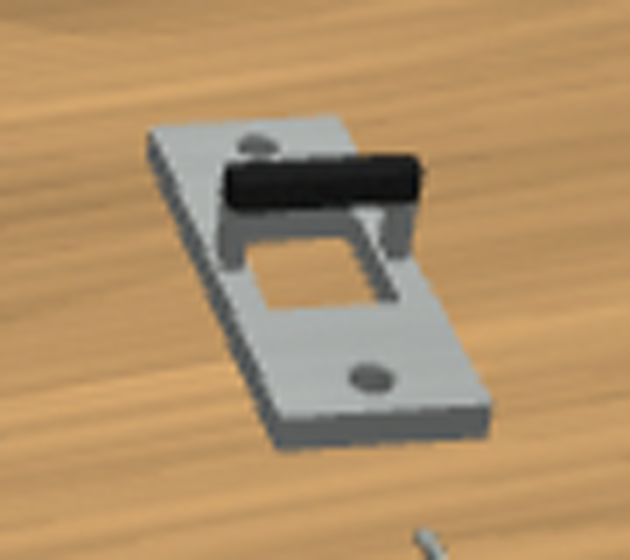

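drive_tool(
  increments="0.04 -0.02 0 0.03;0.04 -0.02 0 0.03;0.04 -0.02 0 0.03;0.04 -0.02 0 0.03;0.04 -0.02 0 0.03;0.04 -0.02 0 0.03;0.04 -0.02 0 0.03;0.04 -0.02 0 0.03;0.04 -0.02 0 0.03;0.01 -0.04 0 0.03;0.01 -0.04 0 0.03;0.01 -0.04 0 0.03",
  grip=1,
  squeeze=50,
)

```text
t: 1.1
eef_pos: [0.5157, 0.3683, 0.2523]
tool_rot: [-0.001, -0.069, 0.998, -0.0]
contact_force: [1.3, -0.9, 1.0]
gripper_width: 1.005
```

drive_tool(
  increments="0 -0.04 0 0;0 -0.04 0 0;0 -0.04 0 0;0 -0.04 0 0;0 -0.04 0 0;0 -0.04 0 0;0 -0.04 0 0;0 -0.04 0 0;0 -0.04 0 0;0 -0.04 0 0;0 -0.04 0 0;0 -0.04 0 0",
)

```text
t: 2.1
eef_pos: [0.5146, -0.1114, 0.2532]
tool_rot: [-0.0, -0.068, 0.998, 0.0]
contact_force: [1.3, 0.6, 0.8]
gripper_width: 1.0
```

drive_tool(
  increments="0.007 -0.038 0 0;0.007 -0.038 0 0;0.007 -0.038 0 0;0.007 -0.038 0 0;0.007 -0.03 0 0;0 0 0 0;0 0 0 0",
)

```text
t: 2.68
eef_pos: [0.5494, -0.2936, 0.2526]
tool_rot: [-0.001, -0.066, 0.998, -0.0]
contact_force: [0.1, 0.3, 0.6]
gripper_width: 1.0
```

drive_tool(
  increments="0 -0.009 -0.035 0;0 0 -0.035 0;0 0 -0.035 0;0 0 -0.035 0;0 0 -0.025 0;0 0 0 0;0 0 0 0",
)

```text
t: 3.27
eef_pos: [0.5496, -0.2986, 0.0874]
tool_rot: [-0.001, -0.069, 0.998, 0.001]
contact_force: [0.4, -0.3, 0.8]
gripper_width: 0.998
```

Run:
```python
from h import *
for n,(x0,y0,x1,y1) in {"scene":(110,170,230,290),"top":(370,130,490,250)}.items():
    im=bot.read_camera(n)[:,:,::-1]; cv2.imwrite(f"pics/{n}1.png",cv2.resize(im[y0:y1,x0:x1],None,fx=5,fy=5,interpolation=cv2.INTER_CUBIC))
```

```text
(no output)
```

View pics/scene1.png

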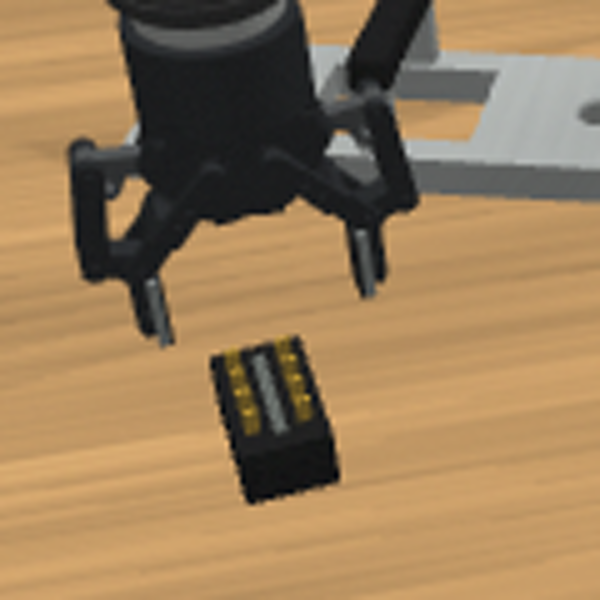

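View pics/top1.png

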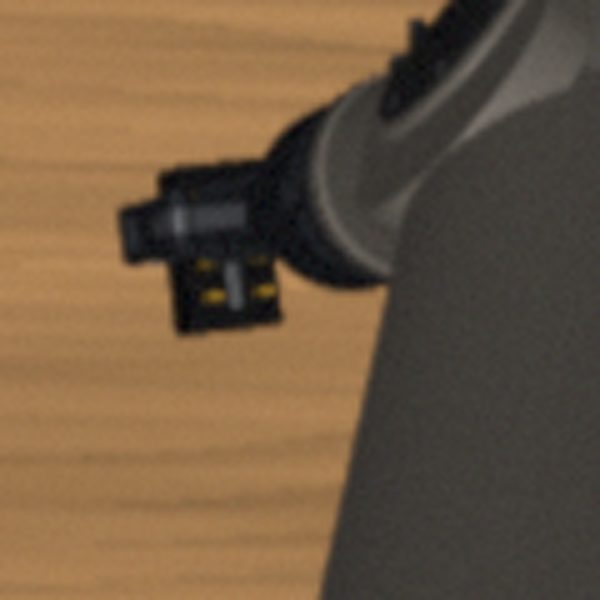

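The scene crop shows the open fingers at (160,340) and (370,295), straddling the relay at (275,420). The top crop agrees. I'll descend and close.

drive_tool(
  increments="0 -0.004 -0.02 0;0 0 -0.02 0;0 0 -0.015 0;0 0 -0.004 0;0 0 0 0;0 0 0 0",
)

```text
t: 3.87
eef_pos: [0.5514, -0.305, 0.0311]
tool_rot: [0.001, -0.068, 0.998, -0.001]
contact_force: [0.4, -0.5, 0.6]
gripper_width: 1.001
```

drive_tool(
  increments="0 0 0 0;0 0 0 0;0 0 0 0;0 0 0 0;0 0 0 0;0 0 0 0;0 0 0 0;0 0 0 0",
  grip=0,
  squeeze=40,
)

```text
t: 4.53
eef_pos: [0.5507, -0.3047, 0.0303]
tool_rot: [0.001, -0.068, 0.998, -0.0]
contact_force: [-0.8, 0.7, 6.7]
gripper_width: 0.506
```

drive_tool(
  increments="0 0 0.01 0;0 0 0.03 0;0 0 0.03 0;0 0 0.03 0;0 0 0.02 0;0 0.03 0 -0.015;0 0.04 0 -0.015;0 0.04 0 -0.015;0 0.04 0 -0.015;0 0.04 0 -0.015;0 0.04 0 -0.015;0 0.03 0 -0.015",
)

```text
t: 5.53
eef_pos: [0.5495, -0.0406, 0.1495]
tool_rot: [-0.0, -0.017, 1.0, 0.001]
contact_force: [-1.1, 0.4, -1.7]
gripper_width: 0.504
```

drive_tool(
  increments="0 0.01 0 -0.02;0 0.01 0 -0.02;0 0 0 -0.015;0 0 0 0;0 0 0 0;0 0 0 0",
)

```text
t: 6.03
eef_pos: [0.5501, -0.026, 0.1494]
tool_rot: [-0.0, 0.013, 1.0, -0.0]
contact_force: [-0.7, 0.5, -2.6]
gripper_width: 0.507
```

```bash
cat > snap.py <<'E'
from h import *
import sys
tag=sys.argv[1]
B={"scene":[int(v) for v in sys.argv[2].split(",")],"top":[int(v) for v in sys.argv[3].split(",")]}
for n,(x0,y0,s,w,h) in B.items():
    if s==0: continue
    im=bot.read_camera(n)[:,:,::-1]; cv2.imwrite(f"pics/{n}_full{tag}.png",im); cv2.imwrite(f"pics/{n}{tag}.png",cv2.resize(im[y0:y0+h,x0:x0+w],None,fx=s,fy=s,interpolation=cv2.INTER_CUBIC))
o=bot.get_obs();r=o["tool_rot"];print(np.round(o["t"],2),np.round(o["eef_pos"],4),"jaw yaw-90:",np.round(np.degrees(2*np.arctan2(r[2],r[1]))-180,2),np.round(r,4),np.round(o["contact_force"],1),np.round(o["torque"],2))
E
python3 snap.py 2 215,150,5,120,120 235,110,5,120,120
```

```text
6.13 [ 0.5501 -0.0257  0.1494] jaw yaw-90: -1.45 [-0.000e+00  1.270e-02  9.999e-01 -1.000e-04] [-0.4  0.  -1.9] [ 0.02  0.   -0.01]
```

View pics/scene2.png

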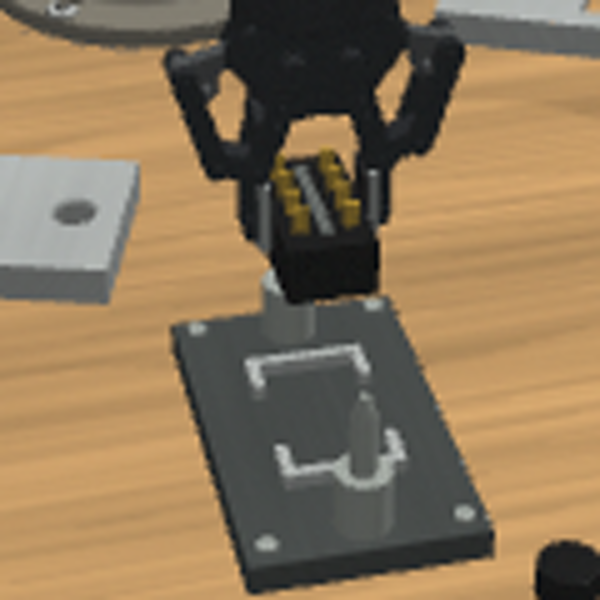

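View pics/top2.png

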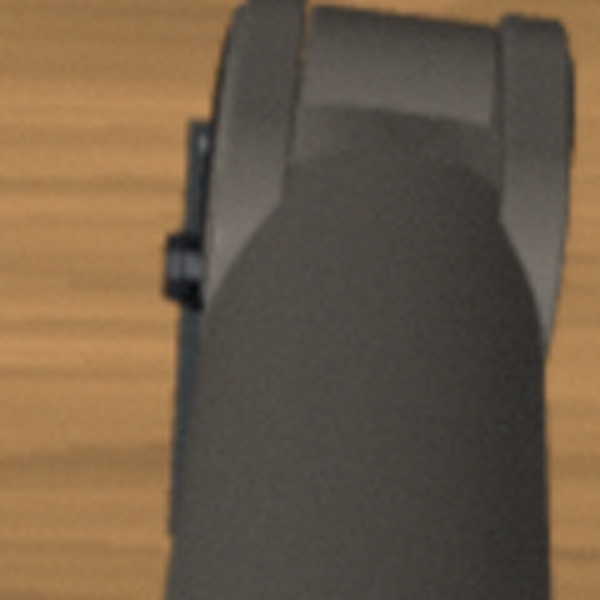

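Run:
```python
from h import *
c=(215,150,5)
S=("scene",[[40,-22,0],[40,22,0],[40,22,30],[40,-22,30]],un(c,[[292,303],[380,289],[376,232],[284,243]]))
fit([S],[.55,-.025,0],z0=.119)
S=("scene",[[-100,-60,18],[-100,60,18],[100,60,18],[100,-60,18],[80,0,93],[100,60,0],[100,-60,0]],un(c,[[171,327],[386,297],[494,532],[247,572],[366,392],[495,556],[250,594]]))
fit([S],[.55,-.02,0])
```

```text
pose mm/deg [545.9 -25.1] -0.21
scene [[-1.1, -0.5], [-0.3, -0.4], [0.7, 0.2], [0.4, 0.7]]
pose mm/deg [551.9 -20.6] -1.29
scene [[-0.4, -0.8], [0.2, -0.8], [0.6, -0.5], [0.1, -0.5], [-0.2, 0.8], [0.0, 0.5], [-0.3, 0.9]]
```

drive_tool(
  increments="0.0015 0.005 -0.02 -0.004;0 0 -0.03 0;0 0 -0.025 0;0 0 -0.012 0;0 0 0 0;0 0 0 0;0 0 0 0",
)

```text
t: 6.72
eef_pos: [0.5528, -0.0199, 0.0636]
tool_rot: [0.001, 0.014, 1.0, 0.0]
contact_force: [0.3, 0.3, -1.6]
gripper_width: 0.505
```

```bash
python3 snap.py 3 235,180,7,80,80 0,0,0,0,0
```

```text
6.77 [ 0.553  -0.0198  0.0638] jaw yaw-90: -1.62 [1.300e-03 1.410e-02 9.999e-01 1.000e-04] [ 0.8 -0.1 -1.4] [-0.01  0.01 -0.02]
```

View pics/scene3.png

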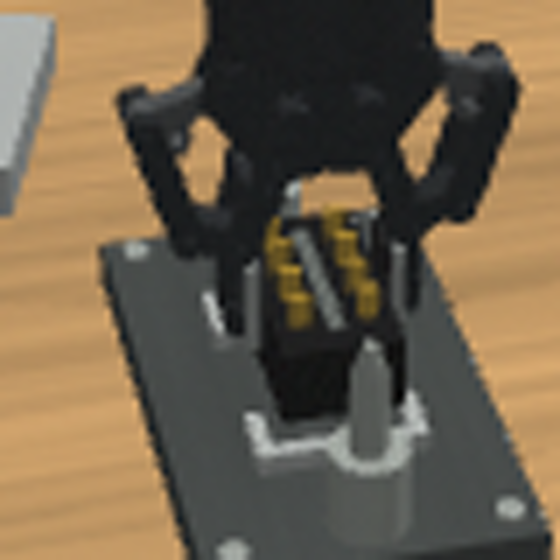

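Run:
```python
from h import *
c=(235,180,7)
S=("scene",[[40,-22,0],[40,-22,30],[40,22,30]],un(c,[[284,421],[264,350],[406,335]]))
fit([S],[.55,-.02,-.03],z0=.0335)
S=("scene",[[-100,-60,18],[80,0,93],[48.5,-30.5,26],[24,-30.5,26],[48.5,30.5,26],[-48.5,-30.5,26]],un(c,[[100,246],[374,340],[262,455],[248,413],[427,432],[204,293]]))
fit([S],[.55,-.02,-.03])
```

```text
pose mm/deg [551.7 -18.6] -3.72
scene [[-0.9, -0.2], [1.9, 0.1], [-0.2, 0.1]]
pose mm/deg [551.4 -19.6] -1.37
scene [[-0.1, -0.7], [-0.1, 0.5], [-0.1, 0.2], [-0.3, -0.0], [0.9, -0.2], [-0.2, -0.1]]
```

drive_tool(
  increments="-0.001 0 -0.004 0;0 0 -0.004 0;0 0 -0.003 0;0 0 -0.002 0;0 0 -0.001 0;0 0 0 0;0 0 0 0",
)

```text
t: 7.35
eef_pos: [0.5508, -0.0195, 0.0483]
tool_rot: [0.0, 0.014, 1.0, -0.0]
contact_force: [-0.3, -0.1, -2.6]
gripper_width: 0.503
```

drive_tool(
  increments="0 0 -0.0005 0;0 0 -0.0005 0;0 0 0 0;0 0 0 0",
)

```text
t: 7.68
eef_pos: [0.5508, -0.0196, 0.0482]
tool_rot: [0.0, 0.014, 1.0, 0.0]
contact_force: [-4.0, 0.4, 8.5]
gripper_width: 0.51
```

```bash
python3 snap.py 4 235,180,7,80,80 0,0,0,0,0
```

```text
7.73 [ 0.5508 -0.0196  0.0482] jaw yaw-90: -1.6 [1.000e-04 1.400e-02 9.999e-01 2.000e-04] [-3.5  0.5  8.8] [-0.04  0.73  0.04]
```

View pics/scene4.png

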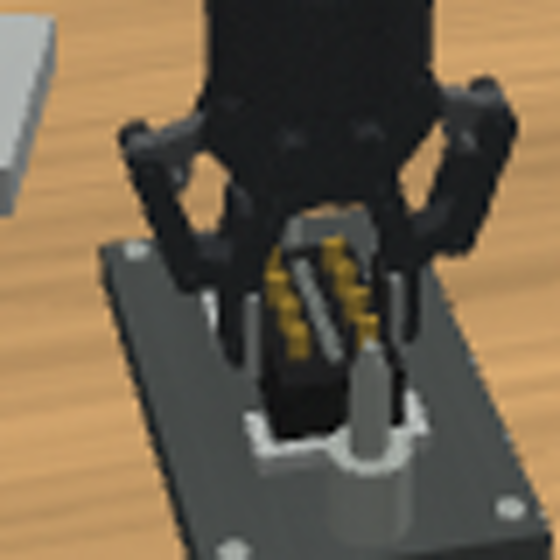

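Contact on the nest floor is at the expected height, so I'll release and rise.

drive_tool(
  increments="0 0 0 0;0 0 0 0;0 0 0 0;0 0 0 0;0 0 0 0;0 0 0 0;0 0 0.015 0;0 0 0.03 0;0 0 0.04 0;0 0 0.04 0;0 0 0.03 0;0 0 0 0",
  grip=1,
)

```text
t: 8.73
eef_pos: [0.5544, -0.0198, 0.2086]
tool_rot: [0.005, 0.014, 1.0, 0.001]
contact_force: [0.9, -0.8, 0.0]
gripper_width: 0.998
```

```bash
python3 -c "
from station import bot;import numpy as np;print(np.round(bot.get_obs()['q'],2))"; python3 snap.py 5 235,180,7,80,80 235,110,5,120,120
```

```text
[-0.37  0.33  0.36  1.92 -0.15  0.9   1.61]
8.83 [ 0.5514 -0.0194  0.2034] jaw yaw-90: -1.59 [1.400e-03 1.380e-02 9.999e-01 4.000e-04] [-1.  -0.1 -1.4] [ 0.01  0.08 -0.05]
```

View pics/scene5.png

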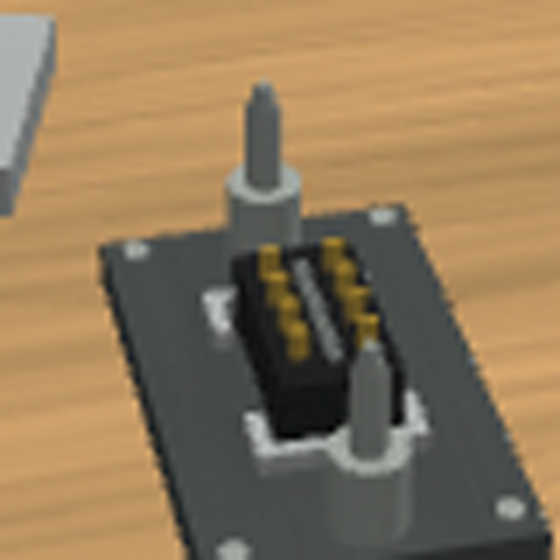

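The scene crop shows the relay flat in the nest, lugs up, within the rails. Next is the frame handle, with the jaws turned a quarter turn.

drive_tool(
  increments="-0.004 0.02 0 -0.12;-0.004 0.02 0 -0.12;-0.004 0.02 0 -0.12;-0.004 0.02 0 -0.12;-0.004 0.02 0 -0.12;-0.004 0.02 0 -0.12;-0.004 0.02 0 -0.12;-0.004 0.02 0 -0.12;-0.004 0.02 0 -0.12;-0.004 0.02 0 -0.12;-0.004 0.02 0 -0.12;-0.004 0.02 0 -0.12",
)

```text
t: 9.83
eef_pos: [0.5013, 0.2209, 0.2004]
tool_rot: [-0.0, 0.672, 0.741, -0.002]
contact_force: [0.4, 0.4, -0.8]
gripper_width: 0.999
```

drive_tool(
  increments="-0.004 0.02 0 -0.12;-0.004 0.02 0 -0.12;0 0 -0.02 0;0 0 -0.02 0;0 0 0 0;0 0 0 0;0 0 0 0",
)

```text
t: 10.42
eef_pos: [0.4948, 0.2598, 0.1622]
tool_rot: [0.0, 0.754, 0.657, -0.001]
contact_force: [0.8, -0.3, 0.4]
gripper_width: 1.0
```

```bash
python3 snap.py 6 300,130,6,130,100 235,110,5,120,120
```

```text
10.52 [0.4953 0.2602 0.163 ] jaw yaw-90: -97.9 [1.000e-04 7.541e-01 6.567e-01 6.000e-04] [ 0.2 -0.1 -0.4] [0.02 0.01 0.04]
```

View pics/scene6.png

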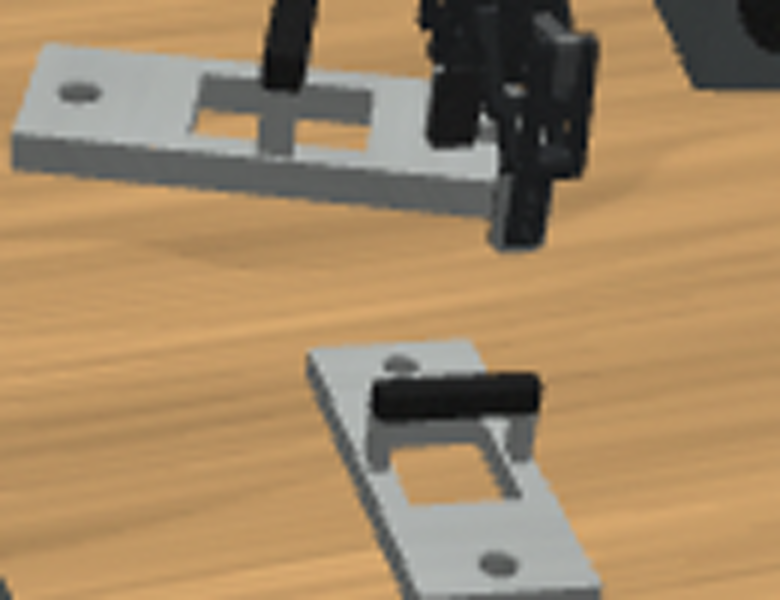

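View pics/top6.png

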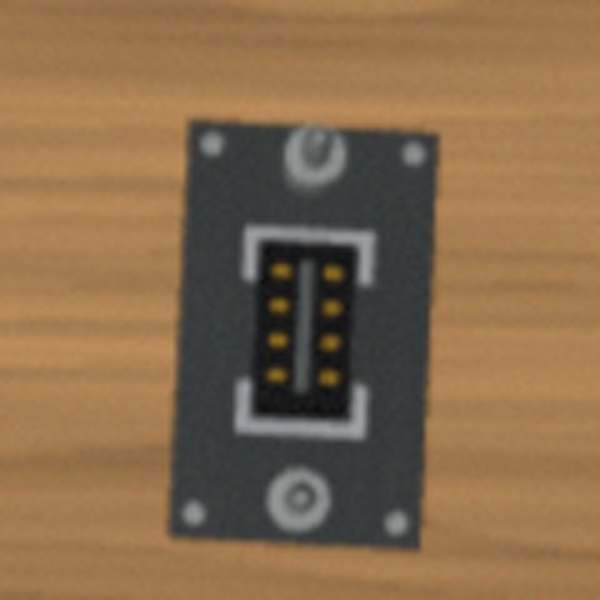

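Run:
```python
from h import *
c=(330,170,7)
S=("scene",[[-100,-40,16],[-100,40,16],[100,40,16],[100,-40,16],[-80,0,16],[80,0,16],[0,-38,58],[0,38,58],[100,-40,0]],un(c,[[148,132],[338,117],[491,405],[277,419],[257,147],[372,379],[224,165],[420,158],[276,450]]))
v=fit([S],[.495,.26,-.14])
cf=(140,140,5)
fr=("top",[[100,40,16],[100,-40,16],[-100,-40,16],[-100,40,16],[80,0,16],[-80,0,16],[0,38,58],[0,-38,58],[34,26,16],[34,-26,16]],un(cf,[[132,65],[303,93],[228,507],[57,481],[209,119],[147,452],[77,268],[253,292],[143,206],[243,225]]))
fit([S,fr],[.495,.26,-.14])
print(proj("scene",[[.4953,.2602,.141],[.4953+.05,.2602,.15]]))
```

```text
pose mm/deg [497.9 261.8] -8.87
scene [[0.2, -0.9], [-0.1, -0.3], [0.2, -0.1], [0.3, -0.2], [-0.1, -0.1], [-0.3, -0.1], [0.3, 0.9], [-0.0, 0.3], [-0.3, 0.4]]
pose mm/deg [495.5 261.8] -8.51
scene [[-0.3, -1.3], [-0.7, -0.7], [-0.0, -0.7], [0.1, -0.7], [-0.7, -0.6], [-0.5, -0.7], [-0.0, 0.5], [-0.4, -0.2], [-0.5, -0.2]]
top [[0.3, -0.6], [-0.4, -0.4], [-0.5, 0.2], [-0.1, -0.3], [0.1, -0.2], [0.4, -0.1], [-0.4, -0.8], [-2.3, 0.1], [-1.1, -0.4], [0.7, -0.5]]
[[378.81427835 165.82906327]
 [388.01912303 172.30870033]]
```

drive_tool(
  increments="0 0.0015 -0.03 -0.008;0 0 -0.03 0;0 0 -0.025 0;0 0 -0.015 0;0 0 -0.008 0;0 0 0 0;0 0 0 0",
)

```text
t: 11.1
eef_pos: [0.4954, 0.262, 0.0551]
tool_rot: [0.0, 0.757, 0.654, 0.001]
contact_force: [0.2, -0.0, 0.3]
gripper_width: 1.003
```

drive_tool(
  increments="0 0 0 0;0 0 0 0;0 0 0 0;0 0 0 0;0 0 0 0;0 0 0 0;0 0 0 0;0 0 0 0;0 0 0 0;0 0 0 0;0 0 0 0;0 0 0 0",
  grip=0,
  squeeze=90,
)

```text
t: 12.1
eef_pos: [0.495, 0.2621, 0.0549]
tool_rot: [-0.0, 0.757, 0.654, 0.0]
contact_force: [-1.7, -0.9, 4.6]
gripper_width: 0.169
```

```bash
python3 snap.py 7 300,130,6,130,100 0,0,0,0,0
```

```text
12.15 [0.495  0.2621 0.0549] jaw yaw-90: -98.33 [-1.000e-04  7.566e-01  6.539e-01  3.000e-04] [-1.3 -0.4  4.3] [-0.07  0.21 -0.09]
```

View pics/scene7.png

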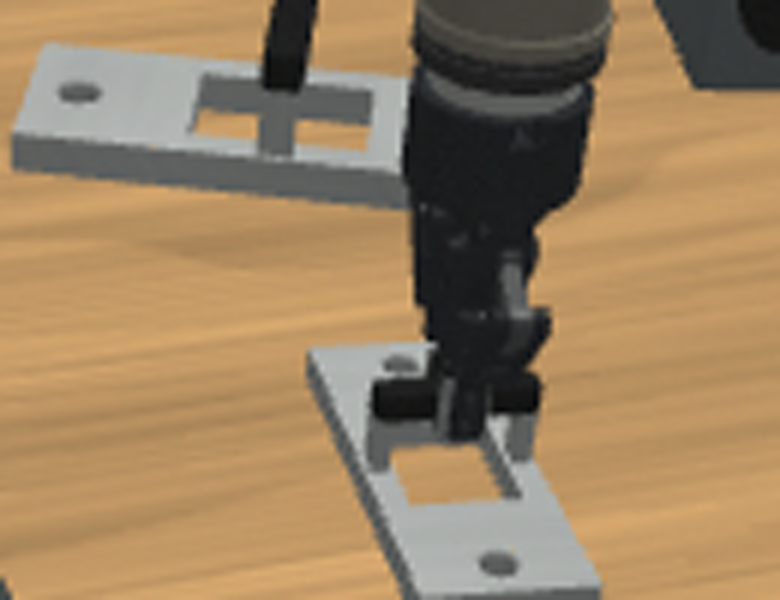

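Gripped mid-bar: the fingers at (465,405) sit between the posts. I'll lift straight up, then carry it over.

drive_tool(
  increments="0 0 0.003 0;0 0 0.005 0;0 0 0.008 0;0 0 0.012 0;0 0 0.015 0;0 0 0.015 0;0 0 0.015 0;0 0 0.015 0;0 0 0.015 0;0 0 0.012 0;0 0 0.01 0;0 0 0.005 0",
)

```text
t: 13.15
eef_pos: [0.4952, 0.2622, 0.186]
tool_rot: [-0.0, 0.756, 0.654, 0.001]
contact_force: [0.6, -0.3, -4.9]
gripper_width: 0.169
```

drive_tool(
  increments="0.002 -0.01 0 0.005;0.003 -0.015 0 0.01;0.004 -0.02 0 0.01;0.005 -0.025 0 0.01;0.005 -0.025 0 0.01;0.005 -0.025 0 0.01;0.005 -0.025 0 0.01;0.005 -0.025 0 0.01;0.005 -0.025 0 0.01;0.005 -0.025 0 0.01;0.004 -0.022 0 0.01;0.003 -0.015 0 0.005",
)

```text
t: 14.15
eef_pos: [0.545, 0.001, 0.1837]
tool_rot: [0.0, 0.72, 0.694, -0.001]
contact_force: [-0.5, -1.1, -5.8]
gripper_width: 0.166
```

drive_tool(
  increments="0.002 -0.015 0 0.005;0.001 -0.01 0 0.003;0 0 0 0;0 0 0 0;0 0 0 0;0 0 0 0",
)

```text
t: 14.65
eef_pos: [0.5485, -0.0186, 0.184]
tool_rot: [-0.0, 0.716, 0.698, 0.0]
contact_force: [-0.0, 0.1, -4.6]
gripper_width: 0.168
```

```bash
python3 snap.py 8 210,120,5,140,120 220,110,5,150,120
```

```text
14.75 [ 0.5487 -0.0188  0.1842] jaw yaw-90: -91.44 [-2.000e-04  7.160e-01  6.981e-01  0.000e+00] [ 0.5 -0.5 -5.8] [ 0.03  0.03 -0.01]
```

View pics/scene8.png

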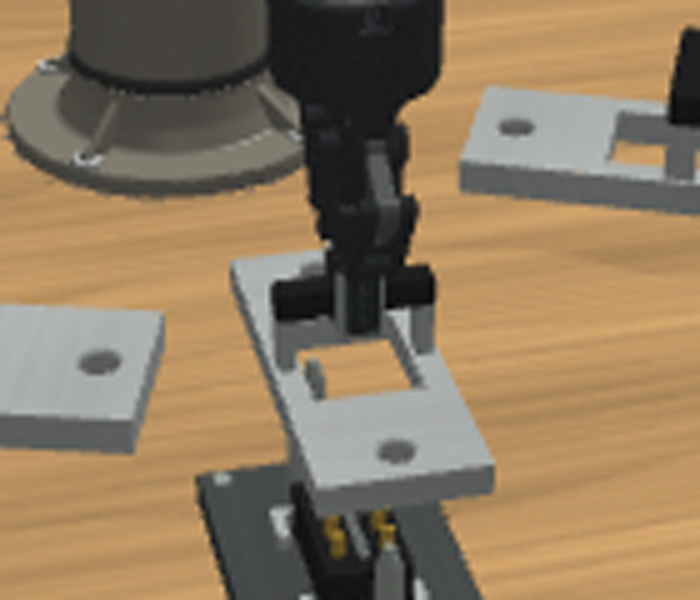

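View pics/top8.png

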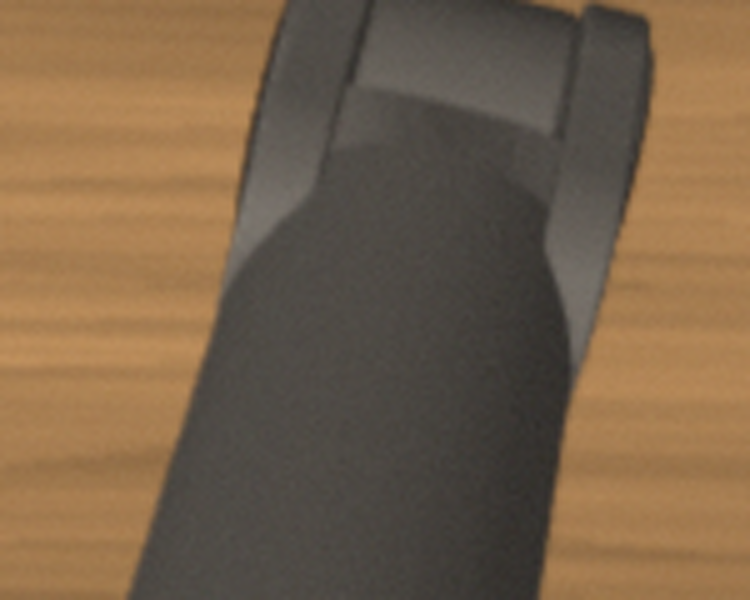

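drive_tool(
  increments="0.0007 -0.001 -0.005 -0.002;0 0 -0.01 0;0 0 -0.01 0;0 0 -0.005 0;0 0 0 0;0 0 0 0;0 0 0 0",
)

```text
t: 15.33
eef_pos: [0.5496, -0.0212, 0.1543]
tool_rot: [0.0, 0.717, 0.697, -0.0]
contact_force: [0.3, -1.2, -4.5]
gripper_width: 0.167
```

```bash
python3 snap.py 9 230,160,7,100,85 0,0,0,0,0
```

```text
15.38 [ 0.5497 -0.0211  0.1546] jaw yaw-90: -91.67 [2.000e-04 7.174e-01 6.967e-01 2.000e-04] [-0.2  0.3 -5.1] [ 0.02  0.01 -0.01]
```

View pics/scene9.png

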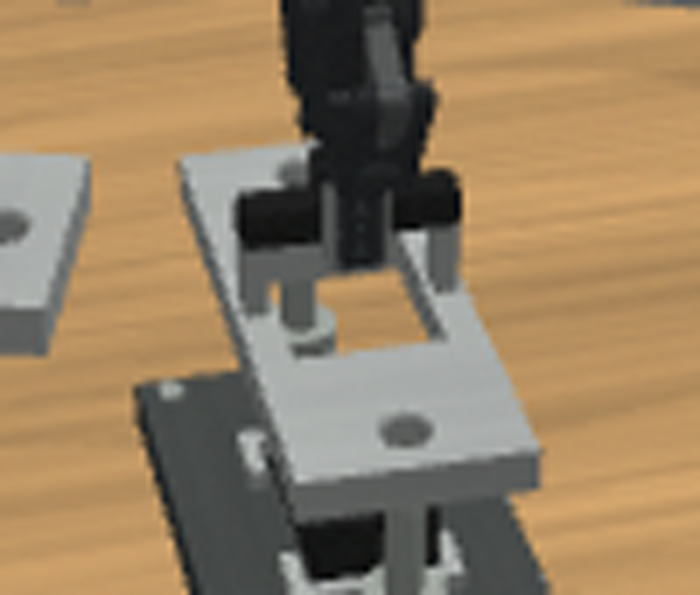

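Run:
```python
from h import *
c=(230,160,7)
S=("scene",[[-100,-40,16],[100,40,16],[100,-40,16],[80,0,16],[100,-40,0],[100,40,0],[0,-38,58],[0,38,58]],un(c,[[180,163],[540,450],[292,487],[406,431],[297,517],[540,490],[237,200],[460,180]]))
fit([S],[.55,-.02,-.03],z0=.0997)
# pin: vertical edges mid columns vs fixture-fit
for v in ((.552,-.0204,-.029),):
  for z in (.05,.07,.085): print((proj("scene",[[v[0]+.08*np.cos(v[2]),v[1]+.08*np.sin(v[2]),z]])-[230,160]+.5)*7-.5)
```

```text
pose mm/deg [552.9 -20.7] -2.15
scene [[0.0, -0.9], [0.3, 0.1], [0.4, -0.4], [-0.3, -0.1], [-0.3, 1.1], [-0.0, 0.1], [-0.0, 0.3], [-0.0, -0.6]]
[[403.66141034 587.79786794]]
[[404.45219291 540.55521737]]
[[405.05689045 504.42959176]]
```

drive_tool(
  increments="-0.0005 0.0008 -0.003 0;0 0 -0.003 0;0 0 -0.003 0;0 0 -0.003 0;0 0 0 0;0 0 0 0;0 0 0 0",
)

```text
t: 15.97
eef_pos: [0.549, -0.0203, 0.1423]
tool_rot: [0.0, 0.717, 0.697, 0.0]
contact_force: [-0.1, 0.6, -5.1]
gripper_width: 0.167
```

```bash
python3 snap.py 10 230,160,7,100,85 0,0,0,0,0
```

```text
16.02 [ 0.549  -0.0202  0.1424] jaw yaw-90: -91.66 [1.000e-04 7.173e-01 6.968e-01 1.000e-04] [-0.5 -0.3 -5.3] [0.06 0.02 0.04]
```

View pics/scene10.png

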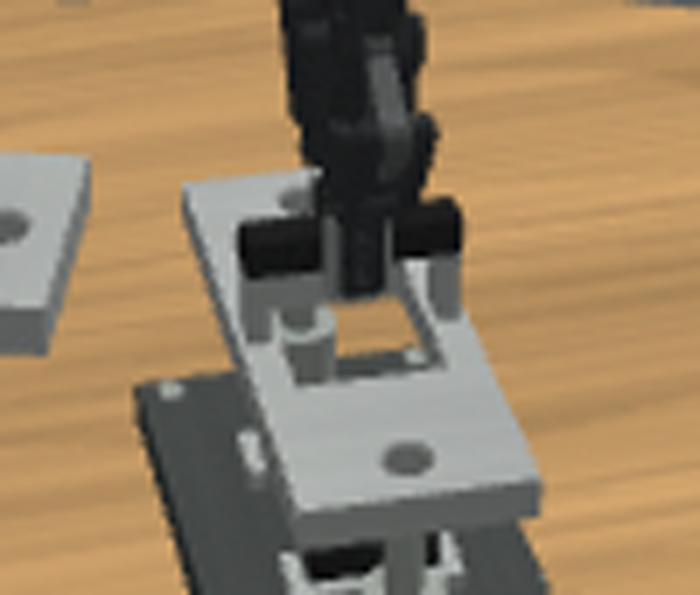

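drive_tool(
  increments="0 0 -0.001 0;0 0 -0.001 0;0 0 -0.001 0;0 0 -0.001 0;0 0 -0.001 0;0 0 0 0;0 0 0 0",
)

```text
t: 16.6
eef_pos: [0.5488, -0.0202, 0.1372]
tool_rot: [-0.0, 0.717, 0.697, -0.0]
contact_force: [0.5, -0.1, -4.1]
gripper_width: 0.17
```

```bash
python3 snap.py 11 230,160,7,100,85 0,0,0,0,0
```

```text
16.65 [ 0.5489 -0.0202  0.1373] jaw yaw-90: -91.66 [ 0.      0.7173  0.6968 -0.    ] [-0.2  0.2 -3.9] [ 0.    0.   -0.03]
```

View pics/scene11.png

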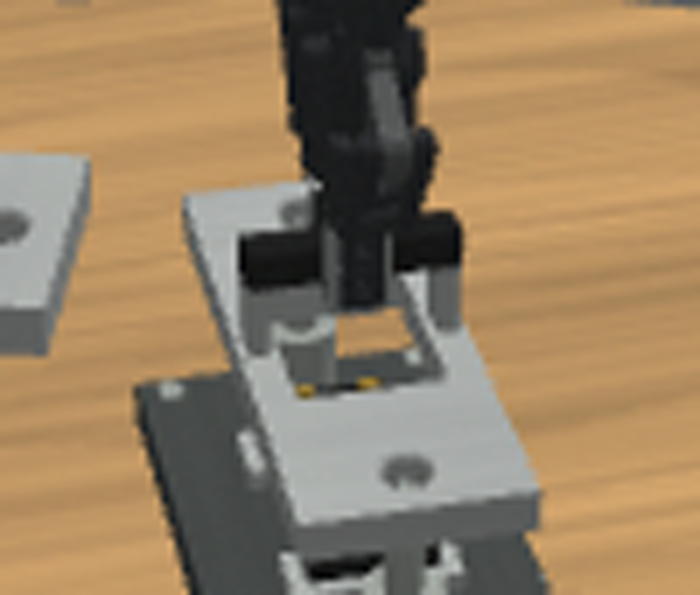

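The pin tips now show inside both holes, front at (410,478) and rear at (297,212). I'll continue slowly.

drive_tool(
  increments="0 0 -0.001 0;0 0 -0.001 0;0 0 -0.001 0;0 0 -0.001 0;0 0 0 0;0 0 0 0",
)

```text
t: 17.15
eef_pos: [0.5489, -0.0202, 0.1332]
tool_rot: [-0.0, 0.717, 0.697, -0.0]
contact_force: [-0.6, 0.4, -5.3]
gripper_width: 0.167
```

drive_tool(
  increments="0 0 -0.001 0;0 0 -0.001 0;0 0 -0.001 0;0 0 -0.001 0;0 0 0 0;0 0 0 0",
)

```text
t: 17.65
eef_pos: [0.5488, -0.0203, 0.1292]
tool_rot: [-0.0, 0.717, 0.697, -0.0]
contact_force: [0.8, 0.0, -5.2]
gripper_width: 0.165
```

```bash
python3 snap.py 12 230,160,7,100,85 0,0,0,0,0
```

```text
17.7 [ 0.5489 -0.0202  0.1293] jaw yaw-90: -91.66 [-0.      0.7173  0.6968 -0.    ] [-0.1  0.9 -5. ] [0.02 0.01 0.  ]
```

View pics/scene12.png

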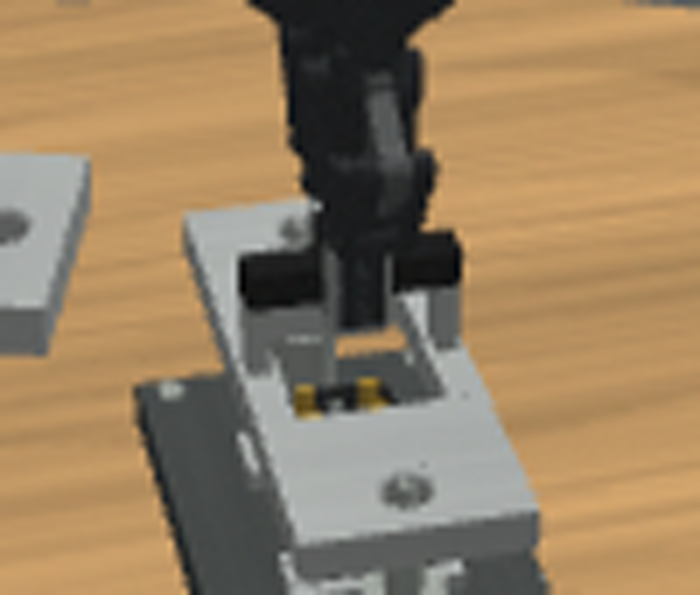

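drive_tool(
  increments="0 0 -0.0015 0;0 0 -0.0015 0;0 0 -0.0015 0;0 0 -0.0015 0;0 0 -0.0015 0;0 0 -0.0015 0;0 0 0 0",
)

```text
t: 18.28
eef_pos: [0.5487, -0.0202, 0.12]
tool_rot: [-0.0, 0.717, 0.697, -0.0]
contact_force: [0.8, 0.2, -5.3]
gripper_width: 0.17
```

drive_tool(
  increments="0 0 -0.0015 0;0 0 -0.0015 0;0 0 -0.0015 0;0 0 -0.0015 0;0 0 -0.0015 0;0 0 -0.0015 0;0 0 0 0",
)

```text
t: 18.87
eef_pos: [0.5487, -0.0202, 0.111]
tool_rot: [-0.0, 0.717, 0.697, -0.0]
contact_force: [-0.9, -0.0, -4.9]
gripper_width: 0.168
```

drive_tool(
  increments="0 0 -0.001 0;0 0 -0.001 0;0 0 -0.001 0;0 0 -0.001 0;0 0 0 0;0 0 0 0",
)

```text
t: 19.37
eef_pos: [0.5489, -0.0202, 0.1072]
tool_rot: [-0.0, 0.717, 0.697, -0.0]
contact_force: [-0.4, -1.0, -5.0]
gripper_width: 0.169
```

drive_tool(
  increments="0 0 -0.001 0;0 0 -0.0005 0;0 0 -0.0005 0;0 0 0 0;0 0 0 0",
)

```text
t: 19.78
eef_pos: [0.5489, -0.0202, 0.1053]
tool_rot: [-0.0, 0.717, 0.697, -0.0]
contact_force: [-0.2, -0.4, -4.9]
gripper_width: 0.17
```

drive_tool(
  increments="0 0 -0.0005 0;0 0 0 0;0 0 0 0",
)

```text
t: 20.03
eef_pos: [0.549, -0.0203, 0.1049]
tool_rot: [0.0, 0.717, 0.697, 0.0]
contact_force: [0.2, -0.3, -3.5]
gripper_width: 0.166
```

drive_tool(
  increments="0 0 -0.0005 0;0 0 0 0;0 0 0 0",
)

```text
t: 20.28
eef_pos: [0.549, -0.0202, 0.1049]
tool_rot: [-0.0, 0.717, 0.697, 0.0]
contact_force: [-2.7, -0.4, 6.3]
gripper_width: 0.168
```

drive_tool(
  increments="0 0 -0.0003 0;0 0 0 0;0 0 0 0",
)

```text
t: 20.53
eef_pos: [0.549, -0.0202, 0.1049]
tool_rot: [-0.0, 0.717, 0.697, 0.0]
contact_force: [-4.8, 0.1, 8.9]
gripper_width: 0.17
```

```bash
python3 snap.py 13 230,160,7,100,85 0,0,0,0,0
```

```text
20.58 [ 0.549  -0.0203  0.1049] jaw yaw-90: -91.68 [-2.000e-04  7.174e-01  6.967e-01  4.000e-04] [-4.6 -0.1  9.1] [0.14 0.98 0.04]
```

View pics/scene13.png

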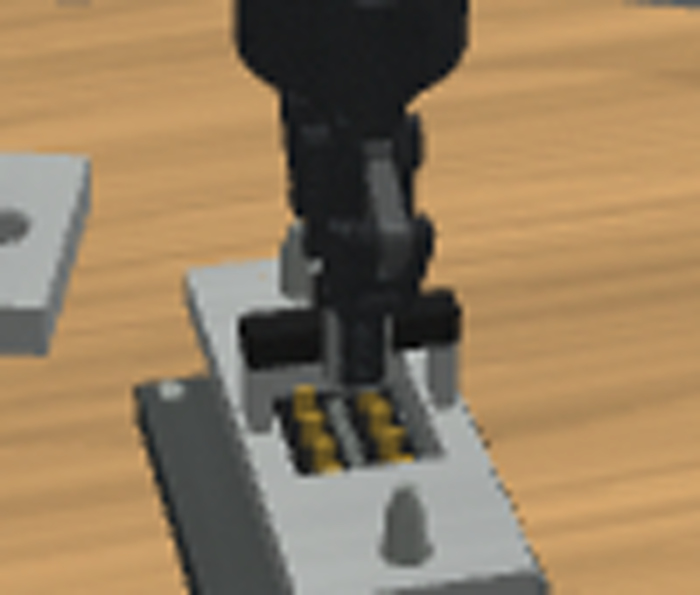

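It is home: contact came at TCP z 0.1049, which puts the frame underside at 50.0 mm. I'll ease off, release and rise straight up.

drive_tool(
  increments="0 0 0.0007 0;0 0 0 0;0 0 0 0",
)

```text
t: 20.83
eef_pos: [0.5491, -0.0203, 0.1049]
tool_rot: [0.0, 0.717, 0.697, 0.0]
contact_force: [-1.9, 0.3, 2.4]
gripper_width: 0.168
```

drive_tool(
  increments="0 0 0 0;0 0 0 0;0 0 0 0;0 0 0 0;0 0 0 0;0 0 0 0",
  grip=0.6,
)

```text
t: 21.33
eef_pos: [0.549, -0.0202, 0.1047]
tool_rot: [0.0, 0.717, 0.697, 0.0]
contact_force: [0.9, 0.4, -0.0]
gripper_width: 0.603
```

drive_tool(
  increments="0 0 0.005 0;0 0 0.015 0;0 0 0.03 0;0 0 0.03 0;0 0 0.03 0;0 0 0.02 0;-0.01 0.03 0.01 0;-0.01 0.04 0 0;-0.01 0.04 0 0;0 0.04 0 0;0 0.04 0 0;0 0.03 0 0",
)

```text
t: 22.33
eef_pos: [0.5182, 0.2037, 0.2452]
tool_rot: [-0.0, 0.716, 0.698, 0.001]
contact_force: [-0.4, 0.2, 0.3]
gripper_width: 0.603
```

drive_tool(
  increments="0 0.01 0 0;0 0 0 0;0 0 0 0;0 0 0 0",
)

```text
t: 22.67
eef_pos: [0.5192, 0.2074, 0.2449]
tool_rot: [0.0, 0.718, 0.696, -0.0]
contact_force: [0.2, -1.2, 0.1]
gripper_width: 0.599
```

```bash
python3 snap.py 14 230,160,7,100,90 235,110,5,120,120
```

```text
22.77 [0.5193 0.2074 0.2449] jaw yaw-90: -91.87 [ 2.000e-04  7.185e-01  6.955e-01 -1.000e-04] [-1.2  0.  -0.3] [ 0.01 -0.03  0.  ]
```

View pics/scene14.png

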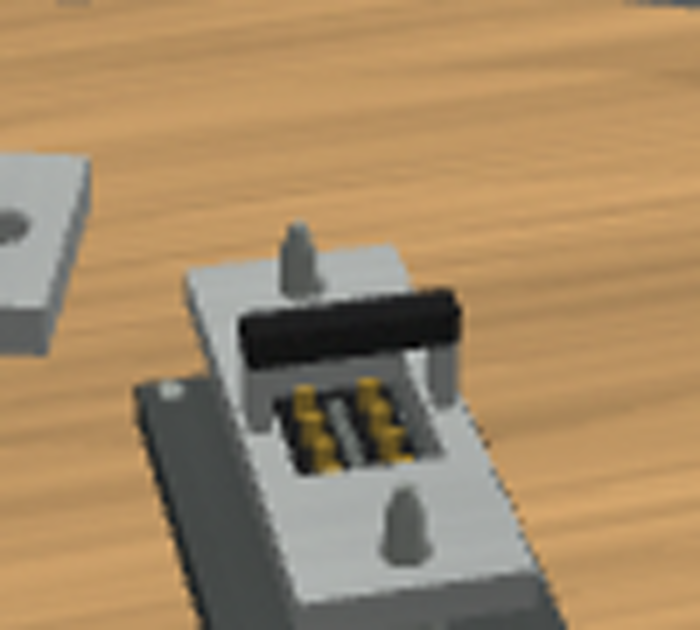

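View pics/top14.png

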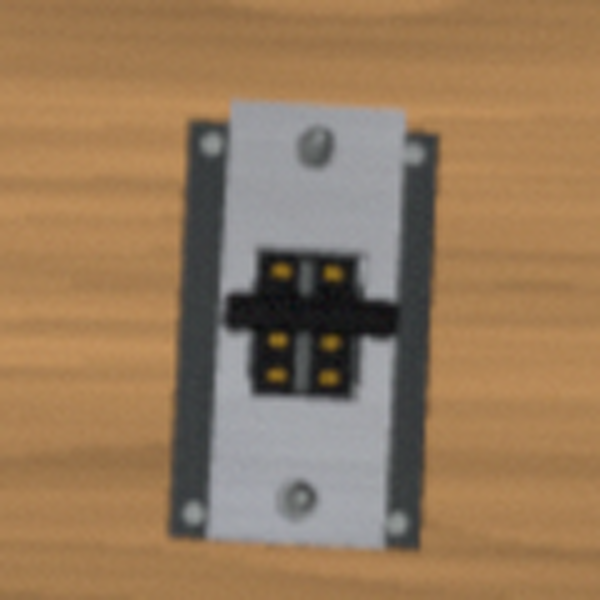

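View pics/top_full14.png

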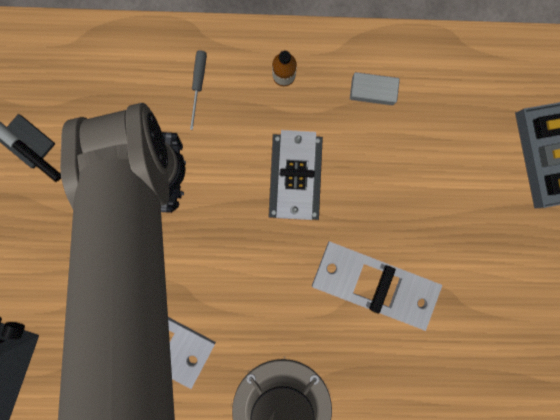

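The frame is home and level, with both pins through at (298,260) and (405,525) in the scene crop. The relay shows in the window, the bystanders haven't moved, and the robot is clear.

```bash
python3 -c "
from station import bot;print(bot.hand_in())"
```

```text
the job is handed in; nothing more can be done
None
```

The relay module is in the nest, lugs up, and the 200 x 80 mm hold-down frame sits fully home over it on both guide pins. I handed the job in at about 23 s; the hand-in gave no verdict.

- **Relay:** It met the nest floor at the expected height, and I released it there. Scene and top pictures then showed it flat inside the rails.
- **Frame:** I lifted it by the middle of its handle and lowered it level in small steps. The force stayed at about its own weight until it met the shoulders, with its underside at 50.0 mm. I eased the roughly 9 N of pressing force before opening the gripper.
- **Last checks:** The final pictures show both pins through the holes and the lugs in the window. The screwdriver, bottle and weight have not moved, and the gripper is well clear.
- **Disagreement:** The two cameras differed by about 3 mm in x, so I compared positions within one camera. There was also a small side force and moment (about 4 N, up to 1 N m) when each part touched down; it was gone after release.

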